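# Show the jar mender the chipped rim and the stone to dress it with

### The job

Show the mender, whose stool is across the bench from you, the next job: with the fingertips, gently push the brown jar round on its banding wheel until the chip in its rim faces straight across to the far side of the bench (away from the robot), and draw the hand clear. Then point at the chip from just above it, fingertips over it and not touching, for a good two seconds, and after that point in the same way at the grey rubbing stone that is to dress it. Do not grip or lift anything, touch neither the chip nor the stone, leave the jar standing in the middle of the wheel, and leave everything else on the bench where it is.

Things in the scene. Friction and masses are not known exactly. Their poses are not given: they have to be found in the camera images.
- wheel_base: iron banding wheel (hand turntable), fixed to the bench: foot 150 mm across, on it a round plate 200 mm across whose flat top is 55 mm above the bench. Origin on the wheel's vertical axis, at bench height; its x axis points straight across the bench, away from the robot, towards the mender. The plate turns freely either way without stops, with light friction (about 0.3 N at a lug), and stays where it is left.
- jar: brown glazed wine jar standing loose on the wheel, close to its centre, about 0.9 kg: 158 mm high, foot 84 mm, belly 132 mm across at 85 mm height, narrowing from 104 mm height to a neck 78 mm across, dark rolled rim 98 mm across, mouth open. Origin at the centre of the underside of the foot, z up; its x axis points from the jar's axis to the chip, its y axis to the left lug. Round the jar at the height of the lug points the body's radius is under 58 mm.
- chip (a point): the chip: a gap about 35 mm wide broken out of the dark rim, showing pale bare clay. The point is at the middle of the gap, 42 mm from the jar's axis, at the height of the top of the sound rim (158 mm above the foot)
- lug_left (a point): one of the jar's two lugs: a looped ear of round bar 10 mm thick standing out of the shoulder, in a vertical plane through the jar's axis, a quarter turn from the chip. The point is in the loop's outer part, 78 mm from the jar's axis and 115 mm above the foot; the lug reaches 84 mm out from the axis and spans heights 97 to 132 mm
- lug_right (a point): the other lug, the same, on the opposite side of the jar
- stone: dark grey rubbing stone, a plain block 105 x 50 x 28 mm lying flat among the hand tools, long side along its x axis. Origin at the centre of its underside
- stone_top (a point): centre of the stone's upper face, 28 mm above the bench
- sound_jar: a second jar of the same shape and size, cream coloured with a whole rim, standing on the bench; origin under its foot. Not part of the job
- hammer: hammer, 240 mm long, lying on the bench. Not part of the job
- brush: brush, 200 mm long, lying on the bench. Not part of the job
- chisel: steel cold chisel, 190 mm long, lying on the bench. Not part of the job
- bowl: empty terracotta bowl, 120 mm across, 45 mm high. Not part of the job
- jar_lid: brown stoneware jar lid with a knob, 100 mm across, 36 mm high. Not part of the job
Things that resemble listed ones, but are neither listed nor needed, are in the scene too. What is shaped like the jar but green or red is not meant.

How it is judged:
By the outcome, as a careful person would: the job done as asked, in the order asked, and still so for the second after the job is handed in, with the robot touching nothing.
It also fails if it takes over 64 s, if anything falls off the work surface, if the arm or the gripper's body presses on something with over 40 N, if the wrist force passes 120 N, or if a joint passes its speed limit or range.

### The arm

A 6-joint arm with a two-finger parallel gripper is mounted at the origin on the work surface. World frame = base frame: x ahead of the robot, y to its left, z up, the work surface at z = 0. Lengths are in mm, angles in rad, forces in N, time in s.
With the tool pointing down it reaches from about 275 to 1000 mm from the base axis. Payload 8.4 kg.
Tool frame: the origin (TCP) lies midway between the tips of the shut fingers; the grasp point (between the pads) lies 19 mm behind it; z points along the fingers, y is the line along which they close (so a half turn about z gives the same grasp; the last joint's range is limited). The gripper opens to 85 mm and grips with 20 to 120 N. Pads are 22 mm wide; open, the fingers measure 114 mm over their backs; the gripper's body (76 mm by 85 mm) begins 54 mm behind the grasp point. The pads swing forward as they close: fully open they stand 13 mm farther back than shut.
Start: joints at [-0.002, 0.353, 1.633, -0, 1.155, -0.002], TCP at [625.002, -0, 231.281] pointing down, gripper open.
Joint ranges: [-2.63, 2.63], [-0.92, 2.1], [0.06, 2.66], [-1.3, 4.44], [0, 2.69], [-3.02, 3.02]. Speed limits (rad/s): [2.22, 2.22, 2.79, 3.14, 3.14, 3.14].

### API

Orientations are given as [roll, pitch, yaw] about the fixed x, y, z axes, in that order (R = Rz(yaw) Ry(pitch) Rx(roll)).
In Python, from rig import r gives the robot as it stands.
- The arm moves only by the shell command python3 -m inch 'ROWS' [OPENING] [FORCE]. ROWS is JSON, a list that holds one entry, the list of rows, each a list of 6 numbers: the shift along the tool's x, y, z scaled (see below), then the turn, a rotation vector about the tool's x, y, z scaled (see below). In form: [[[tx, ty, tz, wx, wy, wz], ...]]. A call has 1 to 8 rows; each row is the pose to reach, as a shift and turn from the pose commanded when the call began, along the tool's axes at that moment, turning the shorter way round; what a row does not reach only later rows make up. The controller multiplies each number of a shift by 20 cm and each number of a turn by pi rad. A row lasts 1/12 s, in which the tool goes at most 41.7 mm and 7.16 degrees, less where a joint would pass 70% of its speed; a pose out of reach is approached as far as the arm can. A call with a number of a shift or a turn outside -1 to 1 is refused whole. A call with a gripper value outside its range is refused whole. OPENING is the gripper's target within -1 to 1 (fully open at 1, half-way at 0, shut at -1), set as the call begins (- or left out, the last holds). The fingers move at their own pace and stop on an object; FORCE is the grip in N (left out, the last holds). Time passes only in rows, so rows that repeat a pose let the fingers close. It gives the time, the measured TCP pose, the force, the opening and the grip force at its end, in the units of the state.
- r.sense(): the state, without advancing time (a new reading comes with each control period).
- r.grab_frame(name): name is "scene" or "side" or "wrist"; returns the picture (384x512x3 uint8, red, green, blue); there is no depth.
- r.camera_info(name): a dict with "K" (3x3 intrinsics, pixels), "rvec" (rotation vector, rad) and "tvec" (3), from world to camera coordinates, as OpenCV has them; the wrist camera has in their place "mount" (4x4, takes a point from camera to tool coordinates, whose origin is the TCP and whose axes are the flange's). Camera axes: x right, y down, z forward; pixel columns grow to the right and rows downward; lengths in mm; the calibration is good to about 2 mm. A picture is of the moment at which its call begins: read the wrist's pose just before it. camera_info takes no time and is no camera call.
- r.sign_off(): hands the job in; it is judged then, once.
The state is a dict: "clock": time; "qpos": joint angles; "qvel": joint speeds; "joint_efforts": joint torques, N m; "eef_pos": TCP position; "tcp_rot": TCP orientation; "contact_force": force on the tool from outside, world axes, zero at the start; "wrist_torque": the same for the moment, N m; "opening": opening from 0.0 (shut) to 1.0 (fully open); "grasp_force": force on a finger pad.
Only numpy, scipy, OpenCV 4.12 (cv2) and the standard library are available. Lean on these libraries where they do the work, as an engineer would, in place of code of your own. Each camera call takes 0.05 s, during which the arm holds its last target. There are 200 camera calls.

## Working session

There is one attempt and no reset: what is moved stays moved. The work goes in short steps, Python scripts to look and compute and a shell command to move; the robot and the scene stay as the last step left them, time stands still between calls to the robot, and variables do not carry over. Pictures are saved under pics/ and viewed, at most 14 in all, crops included, and the job is handed in when it is done.

```bash
mkdir -p pics
cat > h.py <<'E'
from rig import r
import cv2, numpy as np
def cam(n):
    c=r.camera_info(n); return np.array(c["K"]),np.array(c["rvec"],float),np.array(c["tvec"],float)
def proj(n,P):
    K,rv,t=cam(n); return cv2.projectPoints(np.array(P,float).reshape(-1,3),rv,t,K,None)[0].reshape(-1,2)
def unproj(n,uv,z):
    K,rv,t=cam(n); R=cv2.Rodrigues(rv)[0]; C=-R.T@t.ravel()
    d=R.T@np.linalg.inv(K)@np.array([uv[0],uv[1],1.]); return C+d*(z-C[2])/d[2]
def save(n,f):
    im=r.grab_frame(n)[:,:,::-1].copy(); cv2.imwrite("pics/"+f,im); return im
E
python3 - <<'E'
from h import *
a=save("scene","s0.png");b=save("side","d0.png")
for n in("scene","side"):
    K,rv,t=cam(n);R=cv2.Rodrigues(rv)[0];print(n,(-R.T@t.ravel()).round(),K[0,0].round())
print(r.camera_info("wrist"));print(r.sense())
E
```

```text
scene [1811.  -55. 1026.] 452.0
side [ 132. -755.  859.] 355.0
{'K': array([[332.33767699,   0.        , 255.31238917],
       [  0.        , 332.33767699, 188.67688896],
       [  0.        ,   0.        ,   1.        ]]), 'mount': array([[ 9.72683323e-04, -9.48805028e-01, -3.15860844e-01,
         8.18862590e+01],
       [ 9.99999409e-01,  1.07630958e-03, -1.53628377e-04,
        -5.10422991e-01],
       [ 4.85727428e-04, -3.15860508e-01,  9.48805514e-01,
        -1.41261979e+02],
       [ 0.00000000e+00,  0.00000000e+00,  0.00000000e+00,
         1.00000000e+00]])}
{'clock': 0.1, 'qpos': array([-2.41987967e-03,  3.53575874e-01,  1.63400132e+00,  1.92914997e-05,
        1.15521023e+00, -2.41863559e-03]), 'qvel': array([-0.00018444, -0.00114152, -0.00308157,  0.00074222, -0.00043156,
       -0.00167414]), 'joint_efforts': array([ 4.27485766e-04, -6.06356549e+01, -3.42817569e+01, -7.40920814e-05,
        3.91241178e-03, -4.99377973e-05]), 'eef_pos': array([ 6.24604101e+02, -5.41685406e-03,  2.30663647e+02]), 'tcp_rot': array([-3.14039792e+00, -2.05297597e-05,  1.57078727e+00]), 'contact_force': array([-0.04258222, -0.72132048, -0.07287464]), 'wrist_torque': array([-0.04294341, -0.00137973, -0.05558228]), 'grasp_force': 0.0, 'opening': 0.9991057600503171}
```

View pics/s0.png

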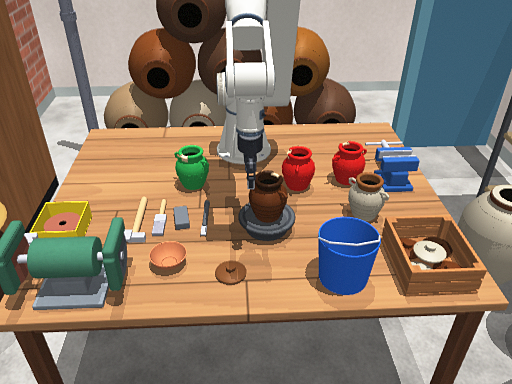

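View pics/d0.png

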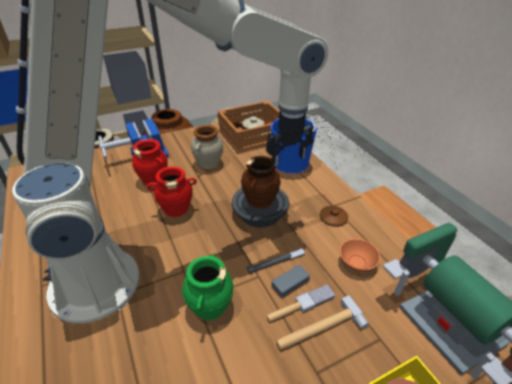

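The scene view shows the brown jar on the wheel at about (267,200), with the stone at (181,217). The side view has the jar at (261,182) and the stone at (291,280). I'll look closer at both in one composite.

Run:
```python
from h import *
w=save("wrist","w0.png")
a=cv2.imread("pics/s0.png");b=cv2.imread("pics/d0.png")
def c(im,x,y,w,h,W,H): return cv2.resize(im[y:y+h,x:x+w],(W,H),interpolation=cv2.INTER_CUBIC)
top=np.hstack([c(a,227,160,80,80,400,300)*1, c(b,221,150,80,80,400,300)])
top=np.hstack([c(a,227,165,80,80,300,300), c(b,221,150,80,80,300,300)])
bot=np.hstack([c(a,120,190,100,60,200,120),c(b,240,240,140,110,200,157)[:120]])
cv2.imwrite("pics/c0.png",np.hstack([top[:, :],np.zeros((300,0,3),np.uint8)]))
cv2.imwrite("pics/c0.png",np.vstack([np.hstack([top]),cv2.resize(w,(400,300))[:, :].copy() if 0 else np.hstack([cv2.resize(w,(400,300)),np.zeros((300,200,3),np.uint8)])]))
for z,uv in((28,(181,216)),): print('stone scene',unproj("scene",uv,z))
print('stone side',unproj("side",(291,278),28))
print('wheel scene',unproj("scene",(267,218),55),'side',unproj("side",(260,206),55))
print('rim scene',unproj("scene",(268,181),213),'side',unproj("side",(261,163),213))
```

```text
stone scene [ 515.83918305 -243.13198078   28.        ]
stone side [ 508.15987754 -247.00315852   28.        ]
wheel scene [577.51546682  61.18640002  55.        ] side [552.78667396  36.88935189  55.        ]
rim scene [583.39841344  60.86721445 213.        ] side [565.14658607  61.68858176 213.        ]
```

View pics/c0.png

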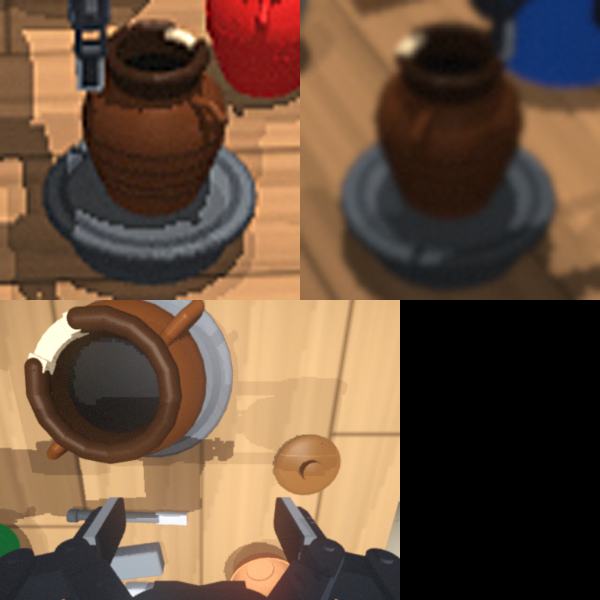

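The wrist view shows the rim centred near display (103,384), with the pale chip at upper left (50,340). That is about 140° from +x. The lugs are at upper right (185,320) and lower left (58,448).

Things that could be confused with the targets:
- **Jar:** in the scene view, brown on wheel (267,200), green (192,168), red (298,168) and (348,163), cream (366,197). The brown jar on the wheel with the pale chip is the right one.
- **Stone:** stone (181,217), next to the brush head (160,230), chisel (207,217) and hammer (135,237).

I'll raise the hand with the fingers shut for a full view.

```bash
python3 -m inch '[[[0,0,-0.15,0,0,0],[0,0,-0.3,0,0,0],[0,0,-0.45,0,0,0],[0,0,-0.5,0,0,0],[0,0,-0.5,0,0,0],[0,0,-0.5,0,0,0]]]' -1
cat >> h.py <<'E'
from scipy.spatial.transform import Rotation as Ro
def wcam(s=None):
    s=s or r.sense(); T=np.eye(4); T[:3,:3]=Ro.from_euler('xyz',s["tcp_rot"]).as_matrix(); T[:3,3]=s["eef_pos"]
    c=r.camera_info("wrist"); return np.array(c["K"]),T@np.array(c["mount"])
def wunproj(KM,uv,z):
    K,M=KM; d=M[:3,:3]@np.linalg.inv(K)@np.array([uv[0],uv[1],1.]); C=M[:3,3]; return C+d*(z-C[2])/d[2]
def wproj(KM,P):
    K,M=KM; W=np.linalg.inv(M); return cv2.projectPoints(np.array(P,float).reshape(-1,3),cv2.Rodrigues(W[:3,:3])[0],W[:3,3],K,None)[0].reshape(-1,2)
def circ(c,rad,z): 
    a=np.linspace(0,2*np.pi,73); return np.c_[c[0]+rad*np.cos(a),c[1]+rad*np.sin(a),0*a+z]
def draw(im,p,col): cv2.polylines(im,[np.round(p*8).astype(int)],False,col,1,cv2.LINE_AA,3)
def chip(im,KM,c):   # pale pixels near rim height -> centroid
    hsv=cv2.cvtColor(im,cv2.COLOR_BGR2HSV); m=((hsv[...,2]>185)&(hsv[...,1]<75)).astype(np.uint8)
    k=np.zeros_like(m); cv2.fillPoly(k,[wproj(KM,circ(c,54,207)).astype(int)],1); m&=k
    v,u=np.nonzero(m); p=wunproj(KM,(u.mean(),v.mean()),203)
    return len(u),p.round(1),np.degrees(np.arctan2(p[1]-c[1],p[0]-c[0])).round(1)
E
python3 - <<'E'
from h import *
s=r.sense();KM=wcam(s);im=save("wrist","w1.png")
print(s["eef_pos"].round(1))
# dark rim + mouth silhouette guess
c=wunproj(KM,wproj(KM,[565,61,207])[0],207)
print(chip(im,KM,(568,61)))
o=im.copy()
for cc,col in(((568,61),(0,255,0)),): draw(o,wproj(KM,circ(cc,49,207)),col);draw(o,wproj(KM,circ(cc,100,55)),(255,255,0))
cv2.imwrite("pics/w1o.png",cv2.resize(o,None,fx=1.5,fy=1.5,interpolation=cv2.INTER_CUBIC))
E
```

```text
clock: 0.65
eef_pos: [624.8, 0.0, 330.8]
tcp_rot: [-3.142, -0.0, 1.571]
contact_force: [0.1, 0.0, -1.1]
opening: 0.142
grasp_force: 0.0
[624.8   0.  330.8]
(719, array([535.7,  93.4, 203. ]), np.float64(134.9))
```

View pics/w1o.png

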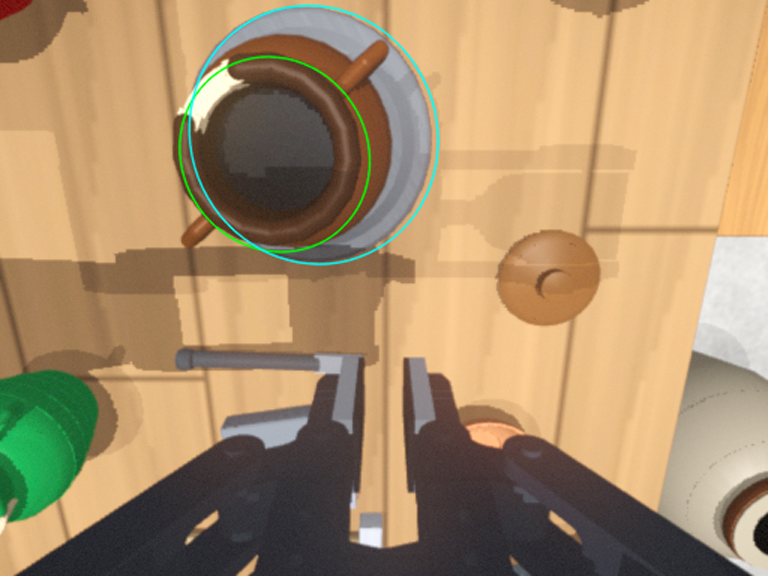

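The wrist view shows the jar rim centred at (266,149) in the 1.5x picture, the lug ends at (380,50) and (188,240), and the chip at (208,95). Next I'll refine these with the lugs.

Run:
```python
from h import *
KM=wcam()
im=cv2.imread("pics/w1.png")
R=wunproj(KM,(266.5/1.5,149/1.5),207);A=wunproj(KM,(380/1.5,49/1.5),172);B=wunproj(KM,(188/1.5,240/1.5),172)
print('rim c',R.round(1),'lugs',A.round(1),B.round(1),'mid',((A+B)/2).round(1),'len',np.linalg.norm(A-B),'ang',np.degrees(np.arctan2(*(A-B)[[1,0]])))
c=((R+(A+B)/2)/2)[:2];print(c,chip(im,KM,c))
for n,f in(("scene","s0.png"),("side","d0.png")):
    g=cv2.imread("pics/"+f);g=cv2.resize(g,None,fx=4,fy=4,interpolation=cv2.INTER_CUBIC)
    draw(g,4*proj(n,circ(c,49,207)),(0,255,0));draw(g,4*proj(n,circ((566,62),100,55)),(255,255,0))
    draw(g,4*proj(n,circ((512,-245),3,28)),(0,0,255))
    for s,t in((-1,-1),):
        pass
    u=[(900,640),(860,560)][n=="side"]
    x,y=((640,640) if n=="scene" else (850,560))
    cv2.imwrite("pics/o_%s.png"%n,cv2.resize(g[y:y+600,x:x+580],(400,414)))
a=cv2.imread("pics/o_scene.png");b=cv2.imread("pics/o_side.png")
cv2.imwrite("pics/o1.png",np.hstack([a,b]))
```

```text
rim c [563.7  66.3 207. ] lugs [621.7 117.2 172. ] [503.5  10.  172. ] mid [562.6  63.6 172. ] len 159.53281276701188 ang 42.19878884670064
[563.15991075  64.95924492] (719, array([535.3,  93.4, 203. ]), np.float64(134.5))
```

View pics/o1.png

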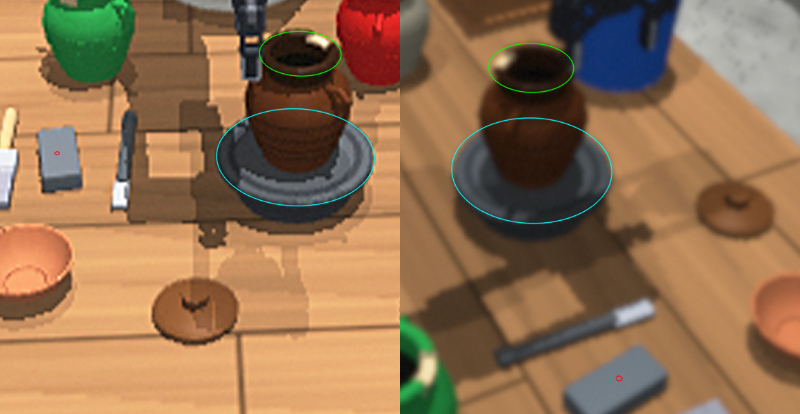

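All views agree: jar axis at (563,65), wheel about (565,63), right lug at about 43°, chip at about 134°, stone top at about (512,-245). The plan is to lower the shut fingers beside the right lug on its counter-clockwise side. Then push it clockwise round the far side by about 134°, turning the tool with it.

```bash
python3 -m inch '[[[0.17,-0.05,0,0,0,0.03],[0.34,-0.1,0,0,0,0.06],[0.5,-0.15,0,0,0,0.089],[0.64,-0.19,0,0,0,0.089],[0.695,-0.205,0,0,0,0.089],[0.695,-0.205,0,0,0,0.089],[0.695,-0.205,0,0,0,0.089]]]' -1
python3 -m inch '[[[0,0,0.15,0,0,0],[0,0,0.3,0,0,0],[0,0,0.45,0,0,0],[0,0,0.58,0,0,0],[0,0,0.7,0,0,0],[0,0,0.78,0,0,0],[0,0,0.815,0,0,0],[0,0,0.815,0,0,0]]]'
python3 - <<'E'
from h import *
save("wrist","w2.png")
E
```

```text
clock: 1.28
eef_pos: [583.5, 138.9, 329.8]
tcp_rot: [-3.14, 0.002, 1.293]
contact_force: [-0.7, -1.2, 1.5]
opening: -0.0
grasp_force: 0.0
clock: 1.95
eef_pos: [583.1, 137.4, 166.1]
tcp_rot: [-3.138, 0.002, 1.29]
contact_force: [0.0, 0.4, 0.7]
opening: -0.001
grasp_force: 0.0
```

View pics/w2.png

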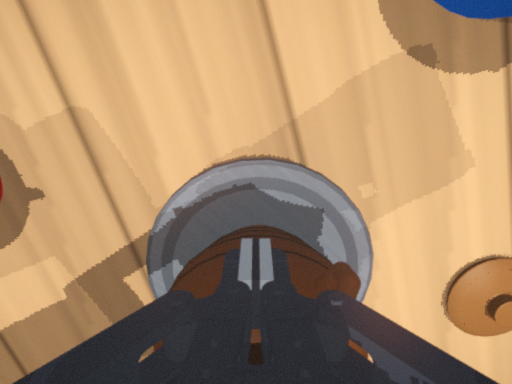

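The shut fingers (centre (255,265)) stand on the shoulder side of the jar. The lug is at (345,280), in the tool's +y direction, and nothing is touching. Now I'll push along the arc.

```bash
python3 -m inch '[[[0.007,0.017,0,0,0,0.0139],[0.007,0.034,0,0,0,0.0278],[0.005,0.051,0,0,0,0.0417],[0.003,0.068,0,0,0,0.0556],[0,0.084,0,0,0,0.0694],[-0.004,0.101,0,0,0,0.0833],[-0.009,0.117,0,0,0,0.0972],[-0.014,0.133,0,0,0,0.1111]]]'
python3 -m inch '[[[0,0.017,0,0,0,0.0139],[-0.0015,0.034,0,0,0,0.0278],[-0.003,0.051,0,0,0,0.0417],[-0.006,0.068,0,0,0,0.0556],[-0.009,0.084,0,0,0,0.0694],[-0.013,0.101,0,0,0,0.0833],[-0.018,0.117,0,0,0,0.0972],[-0.0235,0.133,0,0,0,0.1111]]]'
python3 - <<'E'
from h import *
s=r.sense();d=s["eef_pos"]-[563,65,0];print(np.hypot(*d[:2]),np.degrees(np.arctan2(d[1],d[0])),s["qpos"][5])
save("scene","s3.png")
a=cv2.imread("pics/s3.png")[150:250,217:317];b=r.grab_frame("side")[130:250,201:321,::-1]
cv2.imwrite("pics/c3.png",np.hstack([cv2.resize(a,(380,380)),cv2.resize(b,(380,380))]))
E
```

```text
clock: 2.67
eef_pos: [610.0, 128.6, 170.1]
tcp_rot: [3.14, -0.002, 0.94]
contact_force: [0.1, 2.1, 0.0]
opening: 0.004
grasp_force: 0.6
clock: 3.33
eef_pos: [628.9, 109.2, 170.2]
tcp_rot: [3.14, -0.003, 0.591]
contact_force: [0.7, 1.6, 0.0]
opening: 0.001
grasp_force: 0.3
79.32485592546116 33.81962913958927 1.1495467300052664
```

View pics/c3.png

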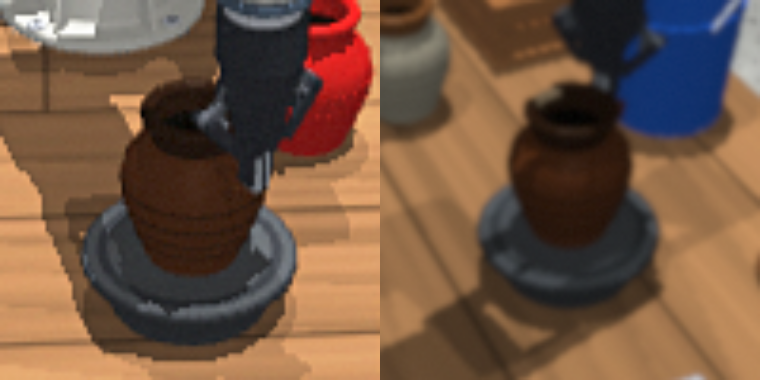

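The jar is turning with the push: the chip has moved to the robot side and the tool stays at radius 79. Continuing.

```bash
for i in 1; do
python3 -m inch '[[[0,0.017,0,0,0,0.0139],[-0.0015,0.034,0,0,0,0.0278],[-0.003,0.051,0,0,0,0.0417],[-0.006,0.068,0,0,0,0.0556],[-0.009,0.084,0,0,0,0.0694],[-0.013,0.101,0,0,0,0.0833],[-0.018,0.117,0,0,0,0.0972],[-0.0235,0.133,0,0,0,0.1111]]]'
python3 -m inch '[[[0,0.017,0,0,0,0.0139],[-0.0015,0.034,0,0,0,0.0278],[-0.003,0.051,0,0,0,0.0417],[-0.006,0.068,0,0,0,0.0556],[-0.009,0.084,0,0,0,0.0694],[-0.013,0.101,0,0,0,0.0833],[-0.018,0.117,0,0,0,0.0972],[-0.0235,0.133,0,0,0,0.1111]]]'
python3 -m inch '[[[0,0.017,0,0,0,0.0139],[-0.0015,0.034,0,0,0,0.0278],[-0.003,0.051,0,0,0,0.0417],[-0.006,0.068,0,0,0,0.0556],[-0.009,0.084,0,0,0,0.0694],[-0.013,0.101,0,0,0,0.0833],[-0.018,0.117,0,0,0,0.0972],[-0.0235,0.133,0,0,0,0.1111]]]'
done
python3 - <<'E'
from h import *
s=r.sense();d=s["eef_pos"]-[563,65,0];print(np.hypot(*d[:2]),np.degrees(np.arctan2(d[1],d[0])),s["qpos"][5])
E
```

```text
clock: 4.1
eef_pos: [639.2, 84.7, 169.5]
tcp_rot: [3.141, -0.002, 0.244]
contact_force: [0.5, 0.8, 0.8]
opening: -0.001
grasp_force: 0.2
clock: 4.77
eef_pos: [641.1, 57.7, 169.5]
tcp_rot: [-3.141, -0.002, -0.105]
contact_force: [1.0, 0.0, 1.1]
opening: -0.0
grasp_force: 0.2
clock: 5.43
eef_pos: [633.5, 31.7, 169.5]
tcp_rot: [-3.141, -0.002, -0.454]
contact_force: [0.9, -0.5, -0.6]
opening: -0.001
grasp_force: 0.2
78.01727913292365 -25.285492556114757 2.072872197836594
```

```bash
python3 -m inch '[[[0,0.017,0,0,0,0.0139],[-0.0015,0.034,0,0,0,0.0278],[-0.003,0.051,0,0,0,0.0417],[-0.006,0.068,0,0,0,0.0556],[-0.009,0.084,0,0,0,0.0694],[-0.013,0.101,0,0,0,0.0833],[-0.018,0.117,0,0,0,0.0972],[-0.0235,0.133,0,0,0,0.1111]]]'
python3 -m inch '[[[0,0.0136,0,0,0,0.0111],[-0.001,0.0272,0,0,0,0.0222],[-0.002,0.0374,0,0,0,0.0306],[-0.0033,0.051,0,0,0,0.0417],[-0.005,0.0612,0,0,0,0.05],[-0.0065,0.071,0,0,0,0.058],[-0.008,0.078,0,0,0,0.064],[-0.009,0.083,0,0,0,0.068]]]'
python3 -m inch '[[[0,0.003,0,0,0,0.0025],[0,0.004,0,0,0,0.003],[0,0.004,0,0,0,0.003],[0,0.004,0,0,0,0.003]]]'
python3 - <<'E'
from h import *
s=r.sense();d=s["eef_pos"]-[563,65,0];print(np.hypot(*d[:2]),np.degrees(np.arctan2(d[1],d[0])),s["qpos"][5])
E
python3 -m inch '[[[0,-0.04,0,0,0,0],[0,-0.06,-0.1,0,0,0],[0,-0.06,-0.25,0,0,0],[0,-0.06,-0.42,0,0,0],[0,-0.06,-0.6,0,0,0],[0,-0.06,-0.75,0,0,0],[0,-0.06,-0.8,0,0,0],[0,-0.06,-0.8,0,0,0]]]'
python3 - <<'E'
from h import *
s=r.sense();KM=wcam(s);im=save("wrist","w4.png")
c=(563,65);print(chip(im,KM,c))
draw(im,wproj(KM,circ(c,49,207)),(0,255,0))
draw(im,wproj(KM,circ((565,63),100,55)),(255,255,0))
draw(im,wproj(KM,[[563,65,207],[663,65,207]]),(0,0,255))
cv2.imwrite("pics/w4o.png",cv2.resize(im,None,fx=1.5,fy=1.5))
E
```

```text
clock: 6.1
eef_pos: [617.6, 9.8, 169.4]
tcp_rot: [-3.14, -0.001, -0.804]
contact_force: [0.5, 1.0, 0.6]
opening: -0.002
grasp_force: 0.2
clock: 6.77
eef_pos: [603.8, -0.2, 168.5]
tcp_rot: [-3.141, -0.0, -1.018]
contact_force: [0.1, 0.0, 0.7]
opening: -0.002
grasp_force: 0.1
clock: 7.1
eef_pos: [603.2, -0.5, 168.2]
tcp_rot: [3.142, 0.0, -1.026]
contact_force: [0.1, 1.0, -0.4]
opening: -0.001
grasp_force: 0.0
76.85665233685879 -58.49323222543613 2.5931011541871207
clock: 7.77
eef_pos: [615.3, 6.0, 331.7]
tcp_rot: [-3.137, -0.003, -1.026]
contact_force: [0.9, -0.6, -0.4]
opening: 0.001
grasp_force: 0.0
(363, array([605.3,  70. , 203. ]), np.float64(6.7))
```

View pics/w4o.png

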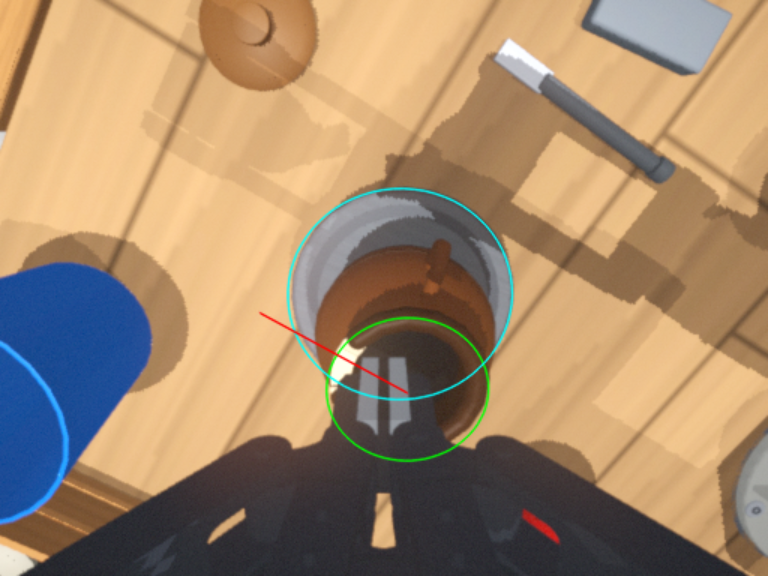

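The jar (rim centre (407,390)) is nearly there: the chip is at (345,365), next to the red +x line, and the right lug is at (440,250). The fingers hide part of the chip, so I'll check the angle from the lug and take a clearer view from the side.

```bash
python3 - <<'E'
from h import *
KM=wcam()
for z in (165,170,175):
    p=wunproj(KM,(442/1.5,247/1.5),z)-[563,65,0]; print(z,p.round(1),np.hypot(*p[:2]),np.degrees(np.arctan2(p[1],p[0])))
E
python3 -m inch '[[[0.15,0,0,0,0,0],[0.3,0,-0.05,0,0,0],[0.4,0,-0.1,0,0,0],[0.45,0,-0.1,0,0,0],[0.45,0,-0.1,0,0,0],[0.45,0,-0.1,0,0,0]]]'
python3 - <<'E'
from h import *
s=r.sense();KM=wcam(s);im=save("wrist","w5.png")
c=(563,65);print(chip(im,KM,c))
draw(im,wproj(KM,circ(c,49,207)),(0,255,0))
draw(im,wproj(KM,circ((565,63),100,55)),(255,255,0))
draw(im,wproj(KM,[[563,65,207],[663,65,207]]),(0,0,255))
cv2.imwrite("pics/w5o.png",cv2.resize(im,None,fx=1.5,fy=1.5))
E
```

```text
165 [ 20.8 -80.7 165. ] 83.35086115906557 -75.52218653807797
170 [ 22.  -81.5 170. ] 84.39842437626729 -74.88241126801276
175 [ 23.2 -82.3 175. ] 85.45625195150028 -74.25839881067066
clock: 8.32
eef_pos: [659.2, -71.0, 345.9]
tcp_rot: [3.139, 0.003, -1.027]
contact_force: [-1.4, 0.6, -0.3]
opening: 0.001
grasp_force: 0.0
(0, array([nan, nan, nan]), np.float64(nan))h.py:26: RuntimeWarning: Mean of empty slice.
  v,u=np.nonzero(m); p=wunproj(KM,(u.mean(),v.mean()),203)
  ret = ret.dtype.type(ret / rcount)
```

View pics/w5o.png

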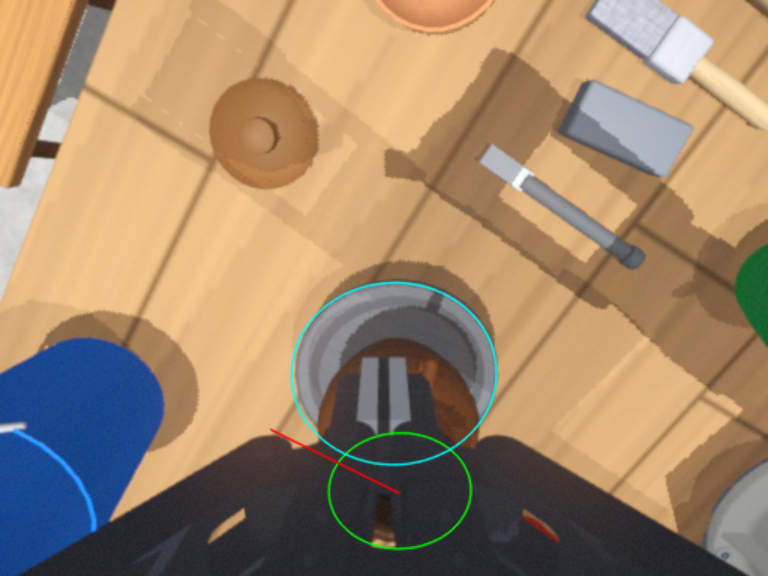

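This view went the wrong way and the hand covers the jar, but the stone is clear at about (627,128). The lug puts the chip at about 15°, so I'll go back down behind the lug and push about 15° more, slowly.

```bash
python3 -m inch '[[[-0.15,0,0,0,0,0],[-0.3,0,0.05,0,0,0],[-0.4,0,0.1,0,0,0],[-0.45,-0.02,0.25,0,0,0],[-0.445,-0.02,0.42,0,0,0],[-0.445,-0.02,0.6,0,0,0],[-0.445,-0.02,0.76,0,0,0],[-0.445,-0.02,0.86,0,0,0]]]'
python3 -m inch '[[[0,0,0.035,0,0,0],[0,0,0.035,0,0,0],[0,0.01,0.035,0,0,0],[0,0.025,0.035,0,0,0],[0,0.04,0.035,0,0,0],[0,0.055,0.035,0,0,0],[-0.001,0.07,0.035,0,0,0.01],[-0.003,0.08,0.035,0,0,0.02]]]'
python3 - <<'E'
from h import *
s=r.sense();d=s["eef_pos"]-[563,65,0];print(np.hypot(*d[:2]),np.degrees(np.arctan2(d[1],d[0])),s["tcp_rot"])
E
```

```text
clock: 9.03
eef_pos: [614.2, 8.4, 172.3]
tcp_rot: [3.137, 0.003, -1.025]
contact_force: [0.4, -0.5, -0.2]
opening: -0.005
grasp_force: 0.0
clock: 9.7
eef_pos: [603.3, -1.3, 170.2]
tcp_rot: [-3.14, -0.001, -1.09]
contact_force: [-1.2, 0.3, -0.5]
opening: 0.0
grasp_force: 0.0
77.57648997101471 -58.6956988715323 [-3.14047964e+00 -6.44655019e-04 -1.09049533e+00]
```

```bash
python3 -m inch '[[[0,0.0136,0,0,0,0.011],[0,0.027,0,0,0,0.022],[0,0.04,0,0,0,0.033],[-0.001,0.054,0,0,0,0.044],[-0.002,0.067,0,0,0,0.055],[-0.003,0.077,0,0,0,0.06],[-0.004,0.086,0,0,0,0.06],[-0.006,0.093,0,0,0,0.06]]]'
python3 -m inch '[[[0,0,0,0,0,0],[0,0,0,0,0,0]]]'
python3 - <<'E'
from h import *
s=r.sense();d=s["eef_pos"]-[563,65,0];print(np.hypot(*d[:2]),np.degrees(np.arctan2(d[1],d[0])),s["tcp_rot"],s["qpos"][5])
a=s["tcp_rot"][2];R=Ro.from_euler('xyz',s["tcp_rot"]).as_matrix()
# shift to have camera over jar, after lift: world target
t=np.array([563,65,350])-86*R[:,0]*1
print('target',t,'rows',(R.T@(t-s["eef_pos"])/200).round(3))
E
```

```text
clock: 10.37
eef_pos: [586.4, -8.6, 169.8]
tcp_rot: [-3.141, -0.0, -1.277]
contact_force: [0.8, -1.1, 0.1]
opening: 0.0
grasp_force: 0.1
clock: 10.53
eef_pos: [586.3, -8.5, 169.4]
tcp_rot: [-3.141, -0.0, -1.277]
contact_force: [-0.7, 0.5, -0.7]
opening: -0.0
grasp_force: 0.0
77.09629583650836 -72.40574794556797 [-3.14147579e+00 -3.89634922e-05 -1.27683939e+00] 2.830600011507953
target [538.0822152  147.31101985 349.99664914] rows [-0.815  0.005 -0.903]
```

Backing off the lug first, then lifting and moving across so the camera is over the jar.

```bash
python3 -m inch '[[[0,-0.04,0,0,0,0],[0,-0.06,-0.1,0,0,0],[0,-0.06,-0.25,0,0,0],[0,-0.06,-0.42,0,0,0],[0,-0.06,-0.6,0,0,0],[-0.05,-0.05,-0.78,0,0,0],[-0.18,-0.02,-0.9,0,0,0],[-0.36,0,-0.9,0,0,0]]]'
python3 -m inch '[[[-0.17,0,0,0,0,0],[-0.34,0,0,0,0,0],[-0.46,0,0,0,0,0],[-0.46,0,0,0,0,0],[-0.46,0,0,0,0,0],[-0.46,0,0,0,0,0]]]'
python3 - <<'E'
from h import *
s=r.sense();KM=wcam(s);im=save("wrist","w6.png")
for c in((563,65),(563,63)): print(chip(im,KM,c))
c=(563,65)
draw(im,wproj(KM,circ(c,49,207)),(0,255,0))
draw(im,wproj(KM,circ((565,63),100,55)),(255,255,0))
draw(im,wproj(KM,[[563,65,207],[663,65,207]]),(0,0,255))
cv2.imwrite("pics/w6o.png",cv2.resize(im,None,fx=1.5,fy=1.5))
E
```

```text
clock: 11.2
eef_pos: [568.5, 60.0, 355.4]
tcp_rot: [-3.133, -0.002, -1.28]
contact_force: [0.7, 1.6, 0.4]
opening: -0.002
grasp_force: 0.0
clock: 11.7
eef_pos: [543.9, 126.2, 348.3]
tcp_rot: [-3.138, 0.027, -1.243]
contact_force: [-0.3, -0.3, 0.1]
opening: -0.001
grasp_force: 0.0
(665, array([605. ,  59.3, 203. ]), np.float64(-7.8))
(665, array([605. ,  59.3, 203. ]), np.float64(-5.1))
```

View pics/w6o.png

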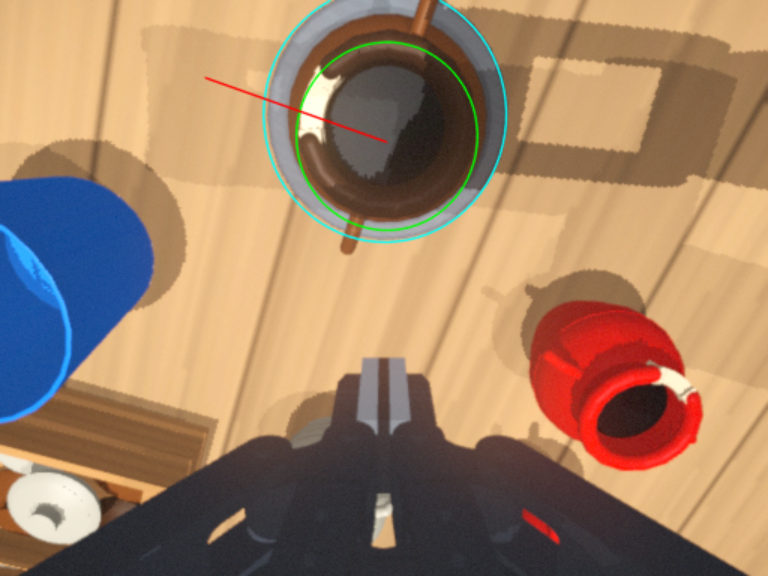

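The chip gap at (318,105) lies almost on the line from the rim centre (386,128) parallel to the red +x line. Checking it numerically with the refined centre and the lugs, and working out the stone's centre.

Run:
```python
from h import *
KM=wcam();im=cv2.imread("pics/w6.png")
R=wunproj(KM,(386.5/1.5,128/1.5),207);A=wunproj(KM,(347/1.5,245/1.5),170);B=wunproj(KM,(430/1.5,5/1.5),172)
print('rim',R,'lugs',A,B,'mid',(A+B)/2,'len',np.linalg.norm(A-B),'ang',np.degrees(np.arctan2(*(A-B)[[1,0]])))
# rim ends of the gap and rim centre by unprojection
for p in((322,68),(306,142)):
    q=wunproj(KM,(p[0]/1.5,p[1]/1.5),207)-R; print(q.round(1),np.degrees(np.arctan2(q[1],q[0])))
print(chip(im,KM,R[:2]),chip(im,KM,((A+B)/2)[:2]))
# stone corners (scene): top face contour by grey colour
g=cv2.imread("pics/s0.png");h=cv2.cvtColor(g,cv2.COLOR_BGR2HSV)
for n,f,box in(("scene","s0.png",(170,203,194,231)),("side","d0.png",(268,262,312,298))):
    g=cv2.imread("pics/"+f);x0,y0,x1,y1=box;c=g[y0:y1,x0:x1].astype(int)
    m=(c.max(2)-c.min(2)<45)&(c[...,0]>=c[...,2]-5); v,u=np.nonzero(m)
    print(n,m.sum(),unproj(n,(u.mean()+x0,v.mean()+y0),17).round(1))
```

```text
rim [565.03890008  58.21282313 207.        ] lugs [565.06781254 137.996849   170.        ] [562.69759406 -10.31380409 172.        ] mid [563.8827033   63.84152245 171.        ] len 148.3430745110396 ang 89.08440861960771
[ 41.2 -17.3   0. ] -22.782370695308114
[39. 21.  0.] 28.250331751296944
(664, array([605.1,  59. , 203. ]), np.float64(1.2)) (665, array([605. ,  59.1, 203. ]), np.float64(-6.6))
scene 307 [ 509.1 -244.8   17. ]
side 684 [ 507.1 -249.1   17. ]
```

The lugs, the gap edges and the gap centroid all put the chip within about 2° of straight across. The jar axis is about (564.5,61), so the chip is near (606.5,61). I'll unwind the wrist, which is close to its joint limit, before pointing.

```bash
python3 -m inch '[[[0,0,0,0,0,-0.04],[0,0,0,0,0,-0.08],[0,0,0,0,0,-0.12],[0,0,0,0,0,-0.16],[0,0,0,0,0,-0.2],[0,0,0,0,0,-0.24],[0,0,0,0,0,-0.28],[0,0,0,0,0,-0.3]]]'
python3 -m inch '[[[0,0,0,0,0,-0.04],[0,0,0,0,0,-0.08],[0,0,0,0,0,-0.1],[0,0,0,0,0,-0.1],[0,0,0,0,0,-0.1]]]'
python3 - <<'E'
from h import *
s=r.sense();R=Ro.from_euler('xyz',s["tcp_rot"]).as_matrix();print(s["qpos"][5])
for t in((606,61,300),(606,61,229)): print((R.T@(np.array(t)-s["eef_pos"])/200).round(3))
KM=wcam(s);im=save("wrist","w7.png");print([chip(im,KM,c) for c in((564.5,61),(564,63))])
E
```

```text
clock: 12.42
eef_pos: [543.9, 125.8, 348.4]
tcp_rot: [-3.117, 0.013, -0.295]
contact_force: [-0.8, -0.1, 0.2]
opening: -0.003
grasp_force: 0.0
clock: 12.83
eef_pos: [543.8, 126.1, 348.4]
tcp_rot: [-3.114, 0.005, 0.011]
contact_force: [-0.3, -0.3, 0.2]
opening: 0.001
grasp_force: 0.0
1.7622904274465847
[0.309 0.335 0.231]
[0.311 0.345 0.586]
[(632, array([605.1,  58.2, 203. ]), np.float64(-3.9)), (632, array([605.1,  58.2, 203. ]), np.float64(-6.7))]
```

```bash
python3 -m inch '[[[0.1,0.11,0.03,-0.004,0,0],[0.2,0.22,0.1,-0.009,0,0],[0.28,0.3,0.18,-0.009,0,0],[0.31,0.33,0.23,-0.009,0,0],[0.31,0.33,0.23,-0.009,0,0],[0.31,0.33,0.23,-0.009,0,0],[0.31,0.33,0.23,-0.009,0,0]]]'
python3 - <<'E'
from h import *
s=r.sense();R=Ro.from_euler('xyz',s["tcp_rot"]).as_matrix();print(s["tcp_rot"],(R.T@(np.array((606.5,60,229))-s["eef_pos"])/200).round(3))
E
```

```text
clock: 13.47
eef_pos: [605.7, 63.7, 301.2]
tcp_rot: [3.141, 0.005, 0.014]
contact_force: [0.1, 0.4, 0.1]
opening: -0.002
grasp_force: 0.0
[3.14144274 0.00456315 0.01376205] [0.005 0.019 0.361]
```

```bash
python3 -m inch '[[[0.005,0.019,0.1,0,0,0],[0.005,0.019,0.2,0,0,0],[0.005,0.019,0.28,0,0,0],[0.005,0.019,0.33,0,0,0],[0.005,0.019,0.355,0,0,0],[0.005,0.019,0.36,0,0,0],[0.005,0.019,0.36,0,0,0],[0.005,0.019,0.36,0,0,0]]]'
python3 - <<'E'
from h import *
a=r.grab_frame("scene")[150:240,222:312,::-1];b=r.grab_frame("side")[120:220,211:311,::-1]
cv2.imwrite("pics/c8.png",np.hstack([cv2.resize(a,(400,400),interpolation=2),cv2.resize(b,(400,400),interpolation=2)]))
print(r.sense()["eef_pos"])
print(proj("scene",[[565,60,213],[606.5,60,213],[565,60,207]])*1-[222,150])
E
```

```text
clock: 14.13
eef_pos: [607.4, 59.6, 229.6]
tcp_rot: [3.141, 0.003, 0.014]
contact_force: [-0.2, 0.4, 1.0]
opening: -0.001
grasp_force: 0.0
[607.31619581  59.42700396 229.46213129]
[[45.28901341 27.9375543 ]
 [46.30863161 34.95158796]
 [45.25250246 29.45946416]]
```

View pics/c8.png

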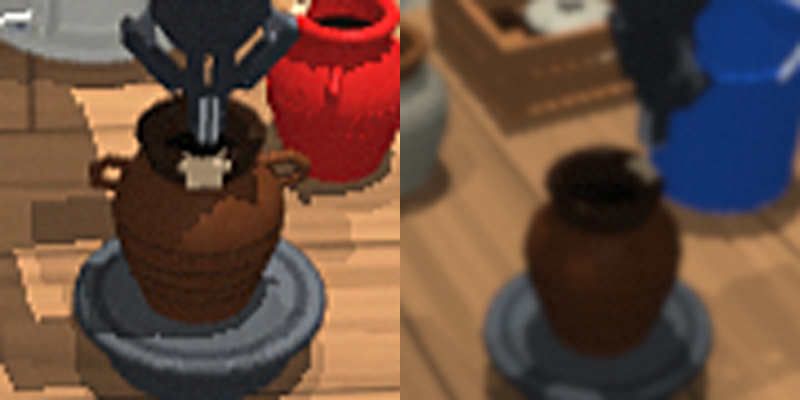

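The scene view shows the chip at (206,170), where a perfectly aligned chip should project (205.8). The lugs sit symmetrically at 90 and 310 about the rim centre 201, and the fingertips are just above the gap. Holding here.

```bash
for i in 1; do
python3 -m inch '[[[0,0,0,0,0,0],[0,0,0,0,0,0],[0,0,0,0,0,0],[0,0,0,0,0,0],[0,0,0,0,0,0],[0,0,0,0,0,0],[0,0,0,0,0,0],[0,0,0,0,0,0]]]'
python3 -m inch '[[[0,0,0,0,0,0],[0,0,0,0,0,0],[0,0,0,0,0,0],[0,0,0,0,0,0],[0,0,0,0,0,0],[0,0,0,0,0,0],[0,0,0,0,0,0],[0,0,0,0,0,0]]]'
python3 -m inch '[[[0,0,0,0,0,0],[0,0,0,0,0,0],[0,0,0,0,0,0],[0,0,0,0,0,0],[0,0,0,0,0,0],[0,0,0,0,0,0],[0,0,0,0,0,0],[0,0,0,0,0,0]]]'
python3 -m inch '[[[0,0,0,0,0,0],[0,0,0,0,0,0],[0,0,0,0,0,0],[0,0,0,0,0,0],[0,0,0,0,0,0],[0,0,0,0,0,0],[0,0,0,0,0,0],[0,0,0,0,0,0]]]'
python3 -m inch '[[[0,0,0,0,0,0],[0,0,0,0,0,0],[0,0,-0.1,0,0,0],[0,0,-0.2,0,0,0],[0,0,-0.3,0,0,0],[0,0,-0.3,0,0,0]]]'
done | grep -E 'clock|pos'
python3 - <<'E'
from h import *
s=r.sense();R=Ro.from_euler('xyz',s["tcp_rot"]).as_matrix();print((R.T@(np.array((510,-246,140))-s["eef_pos"])/200).round(3))
E
```

```text
clock: 14.9
eef_pos: [606.8, 59.3, 228.4]
clock: 15.57
eef_pos: [606.8, 59.3, 228.4]
clock: 16.23
eef_pos: [606.8, 59.3, 228.4]
clock: 16.9
eef_pos: [606.8, 59.3, 228.4]
clock: 17.4
eef_pos: [609.0, 59.5, 292.7]
[-0.518  1.52   0.763]
```

```bash
python3 -m inch '[[[-0.05,0.17,0,0,0,0],[-0.1,0.34,0,0,0,0],[-0.16,0.51,0,0,0,0],[-0.22,0.68,0,0,0,0],[-0.28,0.85,0,0,0,0],[-0.33,1.0,0,0,0,0]]]'
python3 -m inch '[[[-0.05,0.16,0.03,0,0,0],[-0.1,0.32,0.1,0,0,0],[-0.15,0.45,0.22,0,0,0],[-0.18,0.52,0.36,0,0,0],[-0.19,0.52,0.5,0,0,0],[-0.19,0.52,0.6,0,0,0],[-0.19,0.52,0.6,0,0,0],[-0.19,0.52,0.6,0,0,0]]]'
python3 - <<'E'
from h import *
s=r.sense();KM=wcam(s);im=save("wrist","w9.png")
R=Ro.from_euler('xyz',s["tcp_rot"]).as_matrix();print((R.T@(np.array((510,-246,44))-s["eef_pos"])/200).round(3))
for p in((510,-246),):
    cv2.circle(im,tuple(wproj(KM,[*p,28])[0].astype(int)),3,(0,0,255),-1)
cv2.imwrite("pics/w9o.png",im)
E
```

```text
clock: 17.9
eef_pos: [542.8, -143.3, 288.5]
tcp_rot: [3.141, 0.005, 0.014]
contact_force: [0.8, -0.4, -0.1]
opening: -0.002
grasp_force: 0.0
clock: 18.57
eef_pos: [506.1, -245.9, 168.3]
tcp_rot: [-3.141, 0.007, 0.014]
contact_force: [-0.3, 0.2, 0.7]
opening: 0.001
grasp_force: 0.0
[0.024 0.001 0.621]
```

View pics/w9o.png

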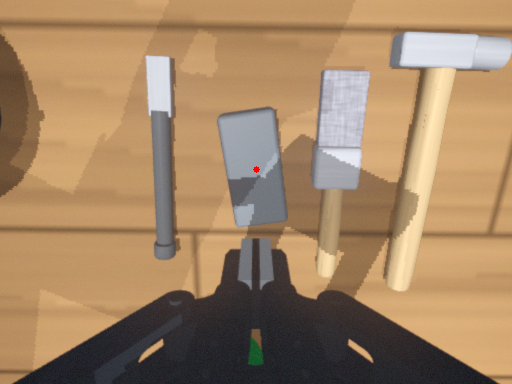

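The stone's top face has corners (220,115), (273,108), (287,219) and (236,225), so its centre is (254,167). That is within 1–2 mm of my marked point, so I'll descend to 16 mm above it.

```bash
{ python3 -m inch '[[[0.024,0,0.12,0,0,0],[0.024,0,0.25,0,0,0],[0.024,0,0.38,0,0,0],[0.024,0,0.48,0,0,0],[0.024,0,0.56,0,0,0],[0.024,0,0.6,0,0,0],[0.024,0,0.615,0,0,0],[0.024,0,0.615,0,0,0]]]'
python3 -m inch '[[[0,0,0,0,0,0],[0,0,0,0,0,0],[0,0,0,0,0,0],[0,0,0,0,0,0],[0,0,0,0,0,0],[0,0,0,0,0,0],[0,0,0,0,0,0],[0,0,0,0,0,0]]]'
python3 -m inch '[[[0,0,0,0,0,0],[0,0,0,0,0,0],[0,0,0,0,0,0],[0,0,0,0,0,0],[0,0,0,0,0,0],[0,0,0,0,0,0],[0,0,0,0,0,0],[0,0,0,0,0,0]]]'
python3 -m inch '[[[0,0,0,0,0,0],[0,0,0,0,0,0],[0,0,0,0,0,0],[0,0,0,0,0,0],[0,0,0,0,0,0],[0,0,0,0,0,0],[0,0,0,0,0,0],[0,0,0,0,0,0]]]'
python3 -m inch '[[[0,0,0,0,0,0],[0,0,0,0,0,0],[0,0,0,0,0,0],[0,0,0,0,0,0],[0,0,0,0,0,0],[0,0,0,0,0,0],[0,0,0,0,0,0],[0,0,0,0,0,0]]]'
python3 -m inch '[[[0,0,0,0,0,0],[0,0,-0.05,0,0,0],[0,0,-0.15,0,0,0],[0,0,-0.3,0,0,0],[0,0,-0.45,0,0,0],[0,0,-0.6,0,0,0],[0,0,-0.6,0,0,0],[0,0,-0.6,0,0,0]]]'; } | grep -E 'clock|pos|contact'
python3 - <<'E'
from h import *
a=save("scene","s10.png");b=r.grab_frame("side")[:,:,::-1]
cv2.imwrite("pics/c10.png",np.hstack([cv2.resize(a[130:300,120:320],(400,340)),cv2.resize(b[120:350,200:470],(400,340))]))
E
```

```text
clock: 19.28
eef_pos: [511.8, -246.4, 46.8]
contact_force: [0.3, -0.0, -0.4]
clock: 19.95
eef_pos: [511.1, -246.2, 46.1]
contact_force: [0.6, -0.0, 0.4]
clock: 20.62
eef_pos: [511.1, -246.2, 46.1]
contact_force: [-0.1, 0.6, -0.1]
clock: 21.28
eef_pos: [511.1, -246.2, 46.1]
contact_force: [0.0, 0.1, 0.0]
clock: 21.95
eef_pos: [511.0, -246.2, 46.1]
contact_force: [-0.5, 0.6, 0.2]
clock: 22.62
eef_pos: [512.8, -246.7, 168.7]
contact_force: [-0.5, -0.3, -0.9]
```

View pics/c10.png

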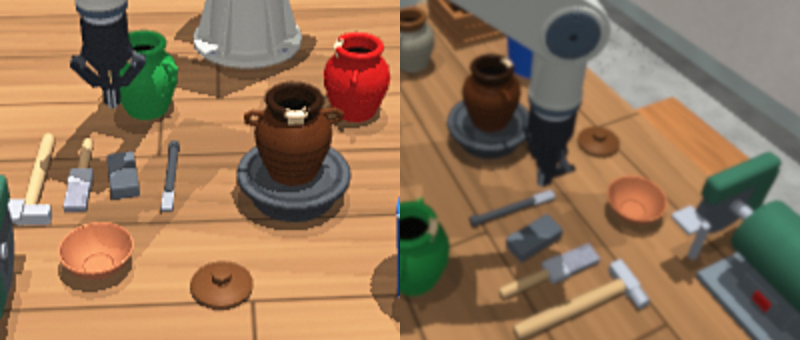

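The final view shows the jar standing on the wheel with the chip at (296,117) facing the far side. The stone at (123,175) and the other tools are undisturbed, and the hand is clear.

```bash
python3 -c "
from rig import r
print(r.sign_off())"
```

```text
the job is handed in; nothing more can be done
None
```

I turned the brown jar until its chip faced the far side (within about 2° by my measurements), held the fingertips over the chip and then over the grey stone for over 2 s each, drew the hand clear and handed the job in at about 23 s; nothing else on the bench was disturbed.

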